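Fit a rail to a shoe drying rack with its cam lock

ROBOT

A 6-joint arm with a two-finger parallel gripper is mounted at the origin on the work surface. World frame = base frame: x ahead of the robot, y to its left, z up, the work surface at z = 0. Lengths are in m, angles in rad, forces in N, time in s.
With the tool pointing down it reaches from about 0.25 to 0.775 m from the base axis. Payload 8.9 kg.
Tool frame: the origin (TCP) lies at the very end of the fingers, on their centre line; the grasp point (between the pads) lies 19 mm behind it; z points along the fingers, y is the line along which they close (so a half turn about z gives the same grasp; the last joint's range is limited). The gripper opens to 85 mm and grips with 20 to 120 N. Pads are 22 mm wide; open, the fingers measure 114 mm over their backs; the gripper's body (76 mm by 85 mm) begins 54 mm behind the grasp point. The pads swing forward as they close: fully open they stand 13 mm farther back than shut.
Start: joints at [0.989, 0.291, -0.153, 1.127, 0, 1.431], TCP at [0.225, 0.474, 0.231] pointing down, gripper open.
Joint ranges: [-2.52, 2.52], [-0.91, 1.74], [-1.3, 1.37], [-1.96, 2.02], [-1.52, 1.47], [-3.14, 3.14]. Speed limits (rad/s): [2.22, 2.22, 2.79, 3.14, 3.14, 3.14].

INTERFACE

Orientations are given as [roll, pitch, yaw] about the fixed x, y, z axes, in that order (R = Rz(yaw) Ry(pitch) Rx(roll)).
In Python, from station import robot, optics gives the robot as it stands. The module is installed in compiled form; this text tells all that it offers.
- The arm moves only by the shell command python3 -m handwheel 'ROWS' [FORCE]. ROWS is JSON, a list that holds one entry, the list of rows, each a list of 7 numbers: the turn, a rotation vector about the tool's x, y, z in rad, then the shift along the tool's x, y, z in mm, then the finger opening in mm, from 0 to 85.4. In form: [[[wx, wy, wz, dx, dy, dz, fingers], ...]]. A call has 1 to 8 rows; each row is the pose to reach, as a shift and turn from the pose commanded when the call began, along the tool's axes at that moment; what a row does not reach only later rows make up. A row lasts 1/12 s, in which the tool goes at most 41.7 mm and 7.16 degrees, less where a joint would pass 70% of its speed; a pose out of reach is approached as far as the arm can. A call with a gripper value outside its range is refused whole. The fingers move at their own pace and stop on an object; FORCE is the grip in N (left out, the last holds). Time passes only in rows, so rows that repeat a pose let the fingers close. It gives the time, the measured TCP pose, the force, the opening and the grip force at its end, in the units of the state.
- robot.get_state(): the state, without advancing time (a new reading comes with each control period).
- optics.camera(name): name is "side" or "top"; returns the picture (420x560x3 uint8, red, green, blue); there is no depth.
- optics.camera_info(name): a dict with "mtx" (3x3 intrinsics, pixels), "extrinsics" (4x4, takes a point from world to camera coordinates). Camera axes: x right, y down, z forward; pixel columns grow to the right and rows downward; lengths in m; the calibration is good to about 2 mm. A picture is of the moment at which its call begins. camera_info takes no time and is no camera call.
- robot.hand_in(): hands the job in; it is judged then, once.
The state is a dict: "clock": time; "joint_positions": joint angles; "dq": joint speeds; "joint_efforts": joint torques, N m; "tool_pos": TCP position; "tool_rot": TCP orientation; "ft_force": force on the tool from outside, world axes, zero at the start; "moment": the same for the moment, N m; "finger_gap": opening from 0.0 (shut) to 1.0 (fully open); "grip_force": force on a finger pad.
Only numpy, scipy, OpenCV 4.12 (cv2) and the standard library are available. Lean on these libraries where they do the work, as an engineer would, in place of code of your own. Each camera call takes 0.05 s, during which the arm holds its last target. There are 200 camera calls.

TASK

Slide the loose rack rail along the bench so that its ball-headed stud goes gently into the hole in the clamped upright, as far as the spring pins let it without force. Then turn the cam lock's lever clockwise until it has drawn the rail up firmly and squarely against the upright, stopping as soon as it goes tight, because an overtightened cam strips. Let go and leave the rail clamped, with the other things on the bench undisturbed.

Things in the scene. Friction and masses are not known exactly. Their poses are not given: they have to be found in the camera images.
- rail_mid (a point): Centre of the loose rail: a plain wooden bar 200 mm long, 34 mm wide and 40 mm high, about 0.28 kg, lying on the bench (this point is 20 mm above it). Its x axis runs along the bar towards the end with the stud, z is up. Another wooden bar on the bench is shorter (180 mm), only 30 mm high and has no stud: not part of the job.
- rail: The same rail; origin at the centre of its underside, axes as for rail_mid. Its end face meets two brass spring pins, 5 mm thick, 14 mm either side of the hole, which stand 3 mm out of the plate; they begin to give at about 1 N and together need 3 N to be pushed flush. With the rail just touching the pins the ball is already within reach of the cam.
- ball (a point): Centre of the steel ball head (16 mm diameter) of the stud that sticks out of the rail's end, 138 mm from the rail's centre along its x axis and 38 mm beyond its end face, 20 mm above the bench. The neck between ball and rail is 7 mm thick.
- upright: The rack upright: a wooden post 300 mm long (its y axis), 90 mm wide (its x axis) and 36 mm high, lying fixed on the bench, a steel clamp up to 52 mm high at each end. Origin at the centre of its underside, straight below the cam's axis. The rail comes from its -x side, with the rail's x axis along the upright's x axis.
- mortice (a point): Centre of the mouth of the stud's hole in the steel plate on the upright's -x face, 51 mm from the cam's axis, 20 mm above the bench. The hole, 21 mm wide and 20 high in the plate, 19 by 18 behind it, runs along the upright's x axis into the cam. The plate truly stands up to 4 mm further out or in than this point says, differently each time. Two spring pins (see rail) stand out of it.
- camlock: The cam lock in the upright, a 76 mm square steel flange with a steel disc of 66 mm diameter (top 41 mm above the bench). Origin and axes are those of the upright, with the cam turning inside it. When the cam is turned, its curved slot passes behind the ball and pulls it along the upright's +x, about 9 mm for each radian.
- peg (a point): Middle of the upright steel peg at the end of the cam's lever, 50 mm from the cam's axis and 68 mm above the bench. The peg is 14 mm thick and stands from 48 to 85 mm above the bench on a flat arm 16 mm wide (41 to 48 mm high). The cam's axis stands at the origin of upright; this frame's y axis points outwards along the arm.
- cam (a joint): Angle of the cam in rad, clockwise from above, range -0.3 to 2.1. At 0 the arm points along the upright's y axis; below 0.05 (as at the start) the mouth is open. Pushing the peg along its arc takes 2 to 5 N while free or pressing the pins in. Somewhere from 0.8 to 1.75 the rail meets the plate and the push climbs: about 10 N (before 1.2 rad) or 9.5 N (later) is well tight, over 13 N too much. It stays where left.
Not all that is in view belongs to the job. Leave any orange or turquoise look-alike of the rail alone.

How it is judged:
On the way:
1. the ball of the stud is inside the cam while the cam is still open (y of ball in the frame of upright between -0.005 and 0.005 m and z of ball in the frame of upright between 0.015 and 0.025 m and x of ball in the frame of upright above -0.022 m and value of joint cam below 0.1 rad), for 0.1 s.
At the end, for the whole second after the job is handed in: Cam past 0.7 rad and pulling the stud with over 11 N, so that the rail bears on the plate; ball within 5 mm of the hole's axis (sideways and in height) and at most 19.5 mm before the cam's axis; rail square to the upright and flat within 0.04 rad, at rest (y of ball in the frame of upright between -0.005 and 0.005 m and z of ball in the frame of upright between 0.015 and 0.025 m and value of joint cam above 0.7 rad and contact force between rail and camlock above 11 N and angle between the x axis of rail and the x axis of upright, either way round below 0.04 rad and x of ball in the frame of upright above -0.0195 m and linear speed of rail below 0.01 m/s and angle between rail's own z axis and vertical below 0.04 rad); the robot touches nothing.
It fails at once if the cam is overtightened: it pulls on the stud with more than 45 N (contact force between rail and camlock above 45 N).
It fails at once if the rail is rammed against the wooden upright with more than 35 N (contact force between rail and upright above 35 N).
It fails at once if another thing on the bench is moved by more than 30 mm (distance of any of spare_rail, shoe_last, glue_tin, solvent_jar, hammer, brush, wax_block, tack_tin from where it was at the start of the episode above 0.03 m).
It also fails if it takes over 70 s, if anything falls off the work surface, if the arm or the gripper's body presses on something with over 40 N, if the wrist force passes 120 N, or if a joint passes its speed limit or range.

## Working session

There is one attempt and no reset: what is moved stays moved. The work goes in short steps, Python scripts to look and compute and a shell command to move; the robot and the scene stay as the last step left them, time stands still between calls to the robot, and variables do not carry over. Pictures are saved under pics/ and viewed, at most 10 in all, crops included, and the job is handed in when it is done.

```bash
mkdir -p pics; python3 - <<'E'
from station import robot, optics
import cv2, numpy as np
for n in("top","side"):
    im=optics.camera(n); cv2.imwrite(f"pics/{n}0.png",im[:,:,::-1])
    i=optics.camera_info(n); print(n,np.round(i["mtx"],1).tolist(),np.round(i["extrinsics"],3).tolist())
s=robot.get_state(); print({k:np.round(v,3).tolist() for k,v in s.items()})
E
```

```text
top [[438.8, 0.0, 276.7], [0.0, 438.8, 200.0], [0.0, 0.0, 1.0]] [[-0.003, -1.0, 0.001, -0.168], [-0.996, 0.002, -0.089, 0.401], [0.089, -0.002, -0.996, 1.488], [0.0, 0.0, 0.0, 1.0]]
side [[464.6, 0.0, 282.2], [0.0, 464.6, 204.1], [0.0, 0.0, 1.0]] [[0.927, -0.374, -0.011, -0.469], [-0.285, -0.688, -0.667, 0.056], [0.242, 0.622, -0.745, 1.554], [0.0, 0.0, 0.0, 1.0]]
{'clock': 0.1, 'joint_positions': [0.989, 0.291, -0.154, 1.127, -0.0, 1.432], 'dq': [0.001, -0.002, 0.002, -0.0, 0.001, -0.0], 'joint_efforts': [0.002, -53.798, 33.192, 0.009, -0.0, 0.0], 'tool_pos': [0.225, 0.474, 0.231], 'tool_rot': [-3.14, -0.0, 2.699], 'ft_force': [-0.23, 0.526, 0.109], 'moment': [-0.012, -0.004, 0.031], 'grip_force': 0.0, 'finger_gap': 0.999}
```

View pics/top0.png

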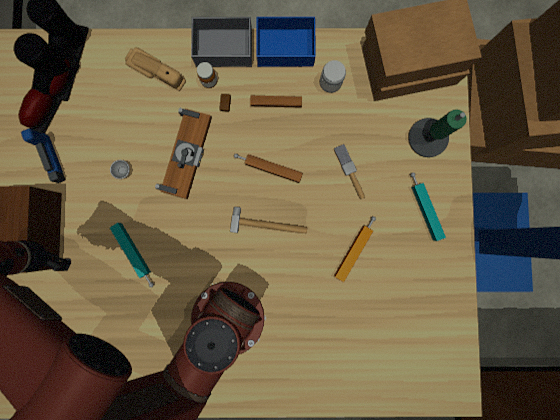

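View pics/side0.png

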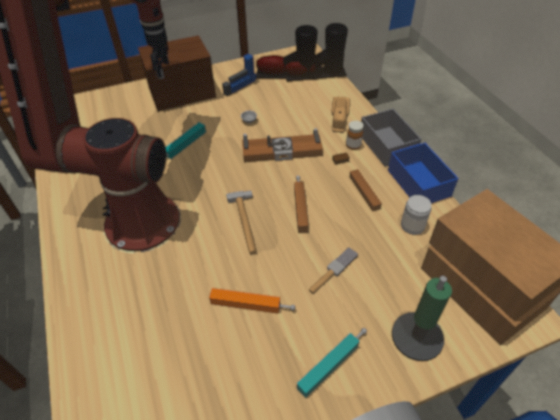

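The top view shows the upright with its cam at about (187,153) and the rail at (272,168), with its stud end at (237,156). The spare rail is at (276,101) and the hammer at (268,222). Next I'll enlarge the job area.

```bash
cat > h.py <<'E'
import numpy as np, cv2
from station import robot, optics
def proj(n,P):
    i=optics.camera_info(n); E=np.array(i["extrinsics"]); p=E[:3,:3]@np.array(P,float)+E[:3,3]; q=np.array(i["mtx"])@p; return q[:2]/q[2]
def ray(n,uv,z):
    i=optics.camera_info(n); E=np.array(i["extrinsics"]); R=E[:3,:3]; c=-R.T@E[:3,3]
    d=R.T@np.linalg.inv(np.array(i["mtx"]))@np.array([uv[0],uv[1],1.]); return (c+d*(z-c[2])/d[2])[:2]
E
python3 - <<'E'
from h import *
t=cv2.imread("pics/top0.png"); s=cv2.imread("pics/side0.png")
a=cv2.resize(t[95:210,150:310],None,fx=5,fy=5,interpolation=cv2.INTER_CUBIC)
cv2.imwrite("pics/a.png",a)
hsv=cv2.cvtColor(t,cv2.COLOR_BGR2HSV)
print(hsv[168,272],hsv[120,200],hsv[185,180],hsv[140,230],hsv[101,276])
m=(((hsv[...,0]<13)&(hsv[...,1]>125)&(hsv[...,2]<190))*255).astype(np.uint8)
m[:90]=0;m[210:]=0;m[:,:150]=0;m[:,320:]=0
for c in cv2.findContours(m,0,2)[0]:
    if cv2.contourArea(c)>60:
        r=cv2.minAreaRect(c); print(cv2.contourArea(c),r,np.round([ray("top",p,.04) for p in cv2.boxPoints(r)],3).tolist())
E
```

```text
[ 14 168 120] [ 13 182 109] [ 14 160 123] [ 20  90 159] [ 15 190 113]
```

View pics/a.png

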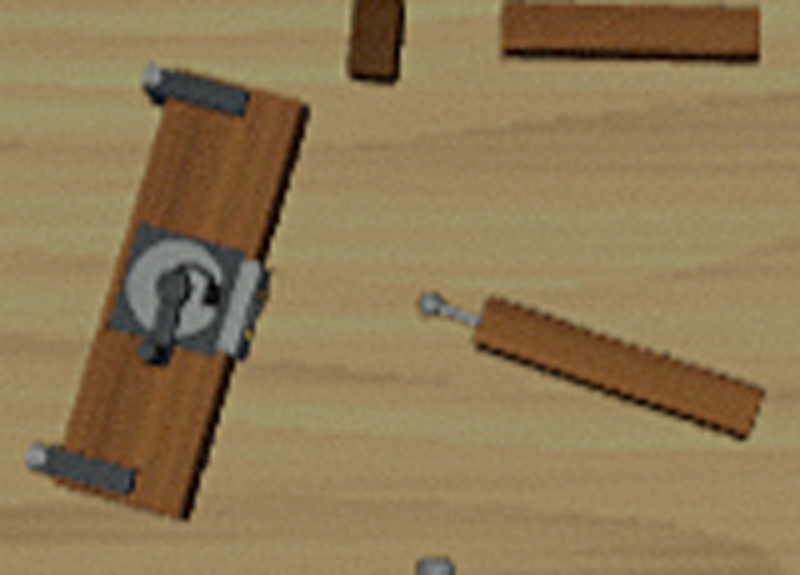

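The crop shows the cam disc's centre at crop pixel (175,288) and the lever peg at (152,352). The plate with its pins is at (245,308), the ball at (430,304), and the rail lies between (480,320) and (757,415). I'll measure them.

```bash
python3 - <<'E'
from h import *
t=cv2.imread("pics/top0.png");t4=cv2.resize(t[95:210,150:310],None,fx=5,fy=5,interpolation=cv2.INTER_CUBIC)
hsv=cv2.cvtColor(t4,cv2.COLOR_BGR2HSV)
def full(p): return [150+(p[0]-2)/5,95+(p[1]-2)/5]
m=(((hsv[...,0]<18)&(hsv[...,1]>135)&(hsv[...,2]>75)&(hsv[...,2]<145))*255).astype(np.uint8)
m=cv2.morphologyEx(m,cv2.MORPH_OPEN,np.ones((7,7)))
for c in cv2.findContours(m,0,2)[0]:
    if cv2.contourArea(c)>3000:
        r=cv2.minAreaRect(c);B=[full(p) for p in cv2.boxPoints(r)]; print(cv2.contourArea(c),np.round(r[0]),np.round(r[1]),r[2],np.round([ray("top",p,.04) for p in B],4).tolist(), np.round(ray("top",full(r[0]),.04),4))
for nm,p,z in(("disc",(175,288),.041),("peg",(152,352),.085),("ball",(430,304),.022),("armhub",(175,285),.048)):
    print(nm,np.round(ray("top",full(p),z),4))
# corners upright
P=[((308,103)),((188,520))]
w=[ray("top",full(p),.036) for p in P];print(np.round(w,4),np.linalg.norm(w[0]-w[1]), np.arctan2(*(w[1]-w[0])[::-1]))
E
```

```text
17543.0 [139. 419.] [133. 171.] 16.557069778442383 [[0.4299, 0.2276], [0.5423, 0.1967], [0.516, 0.1095], [0.4039, 0.1409]] [0.4728 0.1687]
13569.0 [618. 365.] [294.  51.] 18.93900489807129 [[0.5251, -0.0568], [0.5585, -0.068], [0.4924, -0.2572], [0.4592, -0.2456]] [ 0.5087 -0.1571]
17812.0 [216. 162.] [131. 167.] 16.16449737548828 [[0.6076, 0.1773], [0.7197, 0.1474], [0.6937, 0.0602], [0.582, 0.0907]] [0.6506 0.1189]
11218.0 [630.  27.] [258.  49.] 1.3400077819824219 [[0.7303, -0.0763], [0.7646, -0.077], [0.7599, -0.2554], [0.7256, -0.2544]] [ 0.7451 -0.1658]
disc [0.5627 0.1454]
peg [0.5111 0.1506]
ball [ 0.5549 -0.0269]
armhub [0.5634 0.144 ]
[[0.6929 0.0568]
 [0.4041 0.1351]] 0.2992165409104868 2.8768697002788985
```

```bash
cat >> h.py <<'E'
C=np.array([.562,.1445]); A=1.30
X=np.array([np.cos(A),np.sin(A)]); Y=np.array([-X[1],X[0]])
def to(p,yaw):
    """rows for a world target with the tool down: wz, shift mm in tool axes"""
    s=robot.get_state(); y0=s["tool_rot"][2]; d=np.array(p)-s["tool_pos"]
    tx=[np.cos(y0),np.sin(y0)]; ty=[np.sin(y0),-np.cos(y0)]
    w=-((yaw-y0+np.pi)%(2*np.pi)-np.pi)
    print("clock %.2f wz %.3f  shift mm"%(s["clock"],w),np.round([1e3*d[:2]@tx,1e3*d[:2]@ty,-1e3*d[2]],1),"F",np.round(s["ft_force"],1))
E
python3 -c "
from h import *
to([.5087,-.157,.12],1.233)"
```

```text
clock 0.10 wz 1.466  shift mm [-527.  -448.5  110.8] F [-0.2  0.5  0.1]
```

```bash
python3 -m handwheel '[[[0,0,0.12,-30,-25.5,0,85],[0,0,0.24,-60,-51,0,85],[0,0,0.36,-90,-76.5,0,85],[0,0,0.48,-120,-102,0,85],[0,0,0.6,-150,-128,0,85],[0,0,0.72,-180,-153,0,85],[0,0,0.84,-210,-179,0,85],[0,0,0.96,-240,-204,0,85]]]' 40; python3 -c "
from h import *
to([.5087,-.157,.12],1.233)"
```

```text
clock: 0.77
tool_pos: [0.3545, 0.1853, 0.2313]
tool_rot: [-3.142, 0.0, 1.733]
ft_force: [0.7, 0.5, -0.1]
finger_gap: 0.997
grip_force: 0.0
clock 0.77 wz 0.500  shift mm [-362.8   96.9  111.3] F [ 0.7  0.5 -0.1]
```

```bash
python3 -m handwheel '[[[0,0,0.1,-40,10,0,85],[0,0,0.2,-80,20,0,85],[0,0,0.3,-120,32,0,85],[0,0,0.4,-160,43,0,85],[0,0,0.5,-200,53,20,85],[0,0,0.5,-238,63,30,85],[0,0,0.5,-276,73,40,85],[0,0,0.5,-314,84,50,85]]]'; python3 - <<'E'
from h import *
to([.5087,-.157,.12],1.233)
E
```

```text
clock: 1.43
tool_pos: [0.4893, -0.1095, 0.1807]
tool_rot: [-3.141, -0.0, 1.238]
ft_force: [0.8, 1.1, 1.0]
finger_gap: 0.998
grip_force: 0.0
clock 1.43 wz 0.005  shift mm [-38.5  33.8  60.7] F [0.8 1.1 1. ]
```

```bash
python3 -m handwheel '[[[0,0,0,-20,17,30,85],[0,0,0,-38.5,34,60,85],[0,0,0,-38.5,34,90,85],[0,0,0,-38.5,34,120,85],[0,0,0,-38.5,34,145,85],[0,0,0,-38.5,34,160,85],[0,0,0,-38.5,34,165,85],[0,0,0,-38.5,34,165,85]]]'; python3 -m handwheel '[[[0,0,0,0,0,0,25],[0,0,0,0,0,0,25],[0,0,0,0,0,0,25],[0,0,0,0,0,0,25],[0,0,0,0,0,0,25],[0,0,0,0,0,0,25],[0,0,0,0,0,0,25],[0,0,0,0,0,0,25]]]' 40
```

```text
clock: 2.1
tool_pos: [0.5078, -0.1545, 0.0153]
tool_rot: [-3.139, -0.0, 1.239]
ft_force: [-0.4, -0.0, 1.4]
finger_gap: 0.996
grip_force: 0.0
clock: 2.77
tool_pos: [0.5097, -0.1552, 0.0176]
tool_rot: [3.14, 0.0, 1.239]
ft_force: [-0.0, 0.4, 5.6]
finger_gap: 0.389
grip_force: 40.3
```

```bash
python3 -m handwheel '[[[0,0,0,0,0,-1,25],[0,0,0,0,0,-2,25],[0,0,0,0,0,-3,25],[0,0,0,0,0,-3,25]]]'; python3 - <<'E'
from h import *
p=C-.221*X
to([p[0],p[1],.02],1.30)
E
```

```text
clock: 3.1
tool_pos: [0.5088, -0.1549, 0.0196]
tool_rot: [-3.141, 0.0, 1.239]
ft_force: [0.3, -0.3, -3.4]
finger_gap: 0.39
grip_force: 40.2
clock 3.10 wz -0.061  shift mm [ 79.8 -33.8  -0.4] F [ 0.3 -0.3 -3.4]
```

```bash
python3 -m handwheel '[[[0,0,-0.015,15,-8,0,25],[0,0,-0.03,30,-16,0,25],[0,0,-0.045,45,-24,0,25],[0,0,-0.061,60,-32,0,25],[0,0,-0.061,72,-33.8,0,25],[0,0,-0.061,80,-33.8,0,25],[0,0,-0.061,80,-33.8,0,25],[0,0,-0.061,80,-33.8,0,25]]]'; python3 - <<'E'
from h import *
t=optics.camera("top")[:,:,::-1]; s=optics.camera("side")[:,:,::-1]
cv2.imwrite("pics/t1.png",t);cv2.imwrite("pics/s1.png",s)
u,v=map(int,proj("side",[*(C-.06*X),.03]))
print(u,v)
a=cv2.resize(t[120:190,160:260],(800,560),interpolation=cv2.INTER_CUBIC);
b=cv2.resize(s[v-35:v+35,u-50:u+50],(800,560),interpolation=cv2.INTER_CUBIC)
cv2.imwrite("pics/b.png",cv2.resize(np.vstack([a,b]),(420,588)) ) ; cv2.imwrite("pics/ta.png",a); cv2.imwrite("pics/sa.png",b)
E
```

```text
clock: 3.77
tool_pos: [0.5037, -0.0685, 0.0196]
tool_rot: [3.141, 0.0, 1.3]
ft_force: [-0.2, -0.5, -2.0]
finger_gap: 0.388
grip_force: 40.4
283 155
```

View pics/ta.png

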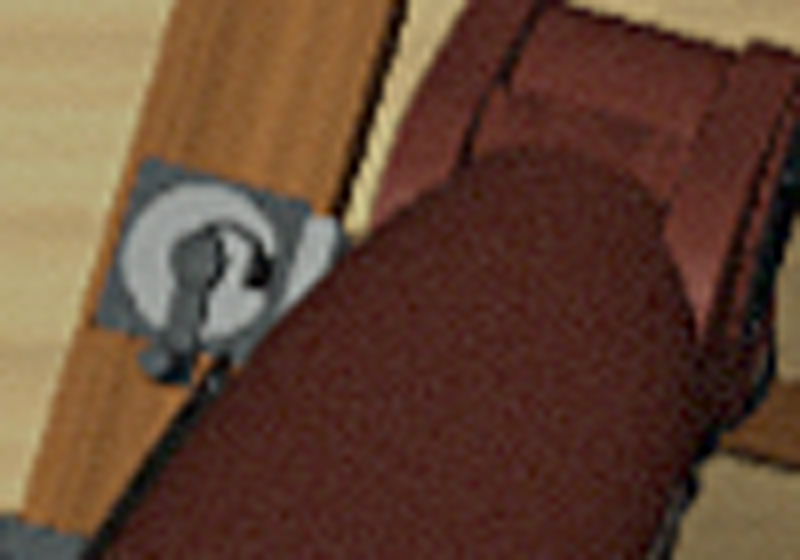

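View pics/sa.png

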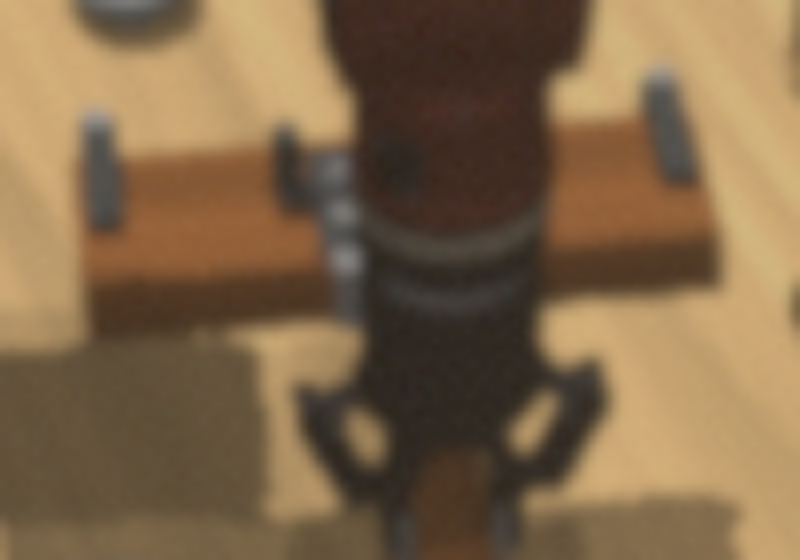

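The arm hides the stud and the hole from both cameras. The cam disc is still visible at about (198,255) in the top crop, so I'll refine its centre from the unobstructed first pictures.

```bash
python3 - <<'E'
from h import *
def blob(n,f,u,v,r,lo):
    im=cv2.imread(f)[v-r:v+r,u-r:u+r]; k=8
    b=cv2.resize(im,None,fx=k,fy=k,interpolation=cv2.INTER_CUBIC); h=cv2.cvtColor(b,cv2.COLOR_BGR2HSV)
    m=((h[...,1]<45)&(h[...,2]>lo)).astype(np.uint8)*255
    out=[]
    for c in cv2.findContours(m,0,2)[0]:
        a=cv2.contourArea(c)
        if a>150:
            f=lambda p:np.array([u-r+(p[0]+.5)/k-.5, v-r+(p[1]+.5)/k-.5])
            x,y,w,hh=cv2.boundingRect(c); H=cv2.convexHull(c)
            e=cv2.fitEllipse(H) if len(H)>5 else None
            print(n,"area",a/64,"bbox c",np.round(f((x+w/2,y+hh/2)),2),w/8,hh/8,"ell",np.round(f(e[0]),2),np.round(np.array(e[1])/8,1), "->.041",np.round(ray(n,f(e[0]),.041),4))
for lo in (100,120): blob("top","pics/top0.png",187,153,20,lo)
blob("top","pics/top0.png",236,156,8,100)
blob("side","pics/side0.png",283,148,22,110)
for n in("top","side"): print(n,proj(n,[*C,.041]),proj(n,[*(C-.051*X),.036]))
g=cv2.imread("pics/top0.png"); s=cv2.imread("pics/side0.png")
a=cv2.resize(g[133:173,165:217],(780,600),interpolation=cv2.INTER_CUBIC)[:300*2]
b=cv2.resize(s[128:168,257:309],(780,600),interpolation=cv2.INTER_CUBIC)
cv2.imwrite("pics/c.png",cv2.resize(np.vstack([a,b]),(390,600)))
cv2.imwrite("pics/d.png",np.hstack([cv2.resize(a,(400,308)),cv2.resize(b,(400,308))]))
E
```

```text
top area 47.1328125 bbox c [188.69 155.31] 7.75 13.25 ell [186.14 155.01] [13.1 13.3] ->.041 [0.553 0.14 ]
top area 67.5390625 bbox c [197.19 155.94] 8.5 18.75 ell [197.15 156.09] [ 5.1 22.5] ->.041 [0.5492 0.1024]
top area 127.1484375 bbox c [184.44 151.56] 19.25 17.75 ell [184.4  151.91] [18.3 19.5] ->.041 [0.5637 0.1461]
top area 37.0859375 bbox c [188.69 155.12] 7.0 12.375 ell [188.09 155.42] [ 8.3 12.6] ->.041 [0.5515 0.1333]
top area 54.1796875 bbox c [197.31 156.  ] 7.75 18.125 ell [197.31 155.95] [ 4.8 20.5] ->.041 [0.5497 0.1019]
top area 104.203125 bbox c [184.44 151.5 ] 18.5 16.875 ell [184.52 152.04] [17.9 18.8] ->.041 [0.5632 0.1457]
top area 19.3125 bbox c [238.62 156.38] 9.875 5.875 ell [238.61 156.66] [ 5.4 10.8] ->.041 [ 0.5469 -0.039 ]
side area 45.625 bbox c [282.81 151.44] 17.25 4.0 ell [283.33 151.38] [ 3.8 19.4] ->.041 [0.5496 0.0977]
side area 17.9765625 bbox c [278.06 146.81] 6.75 3.75 ell [278.27 146.49] [3.9 7. ] ->.041 [0.5424 0.1303]
side area 63.4140625 bbox c [282.62 142.44] 16.625 9.75 ell [282.97 141.8 ] [ 9.6 17. ] ->.041 [0.5686 0.1483]
top [184.86408697 152.40140253] [199.47191279 156.59075264]
side [281.7156898  142.85139735] [283.26883662 152.86723593]
```

View pics/d.png

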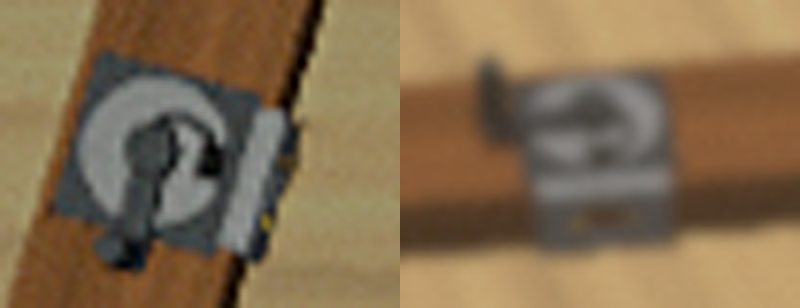

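The enlarged views put the cam centre at about (0.5625,0.145), within 1 mm of what I had. The rail's line is already aligned with the hole, so I'll lower it slightly and advance in stages.

```bash
python3 -m handwheel '[[[0,0,0,4,0,1,25],[0,0,0,8,0,1,25],[0,0,0,12,0,1,25],[0,0,0,16,0,1,25],[0,0,0,20,0,1,25],[0,0,0,20,0,1,25]]]';  python3 -m handwheel '[[[0,0,0,2,0,0,25],[0,0,0,4,0,0,25],[0,0,0,6,0,0,25],[0,0,0,8,0,0,25],[0,0,0,10,0,0,25],[0,0,0,11,0,0,25],[0,0,0,11,0,0,25]]]'
```

```text
clock: 4.37
tool_pos: [0.5086, -0.0483, 0.0185]
tool_rot: [-3.142, -0.0, 1.3]
ft_force: [-0.4, 0.6, -3.2]
finger_gap: 0.388
grip_force: 40.4
clock: 4.95
tool_pos: [0.5114, -0.0382, 0.0186]
tool_rot: [3.142, -0.0, 1.3]
ft_force: [-0.8, 0.3, -3.1]
finger_gap: 0.387
grip_force: 40.4
```

```bash
python3 -m handwheel '[[[0,0,0,2,0,0,25],[0,0,0,4,0,0,25],[0,0,0,6,0,0,25],[0,0,0,8,0,0,25],[0,0,0,10,0,0,25],[0,0,0,12,0,0,25],[0,0,0,12,0,0,25]]]';  python3 -m handwheel '[[[0,0,0,2,0,0,25],[0,0,0,4,0,0,25],[0,0,0,6,0,0,25],[0,0,0,8,0,0,25],[0,0,0,10,0,0,25],[0,0,0,12,0,0,25],[0,0,0,14,0,0,25],[0,0,0,14,0,0,25]]]'
```

```text
clock: 5.53
tool_pos: [0.5146, -0.0265, 0.0185]
tool_rot: [-3.142, -0.0, 1.3]
ft_force: [0.2, 0.2, -2.9]
finger_gap: 0.391
grip_force: 40.4
clock: 6.2
tool_pos: [0.5184, -0.013, 0.0186]
tool_rot: [3.142, -0.0, 1.3]
ft_force: [-0.4, 0.4, -3.8]
finger_gap: 0.389
grip_force: 40.4
```

```bash
python3 -m handwheel '[[[0,0,0,1,0,0,25],[0,0,0,2,0,0,25],[0,0,0,3,0,0,25],[0,0,0,4,0,0,25],[0,0,0,5,0,0,25],[0,0,0,6,0,0,25],[0,0,0,6,0,0,25]]]';  for i in 1 2 3; do python3 -m handwheel '[[[0,0,0,1,0,0,25],[0,0,0,1,0,0,25],[0,0,0,1,0,0,25]]]' | egrep 'pos|force'; done
```

```text
clock: 6.78
tool_pos: [0.5199, -0.0074, 0.0185]
tool_rot: [3.142, -0.0, 1.3]
ft_force: [1.0, -0.1, -3.1]
finger_gap: 0.387
grip_force: 40.4
tool_pos: [0.5202, -0.0066, 0.0186]
ft_force: [0.1, -0.4, -3.8]
grip_force: 40.4
tool_pos: [0.5204, -0.0057, 0.0186]
ft_force: [0.1, -0.2, -3.1]
grip_force: 40.4
tool_pos: [0.5207, -0.0046, 0.0185]
ft_force: [-0.4, -0.2, -2.8]
grip_force: 40.4
```

```bash
for i in 1 2 3; do python3 -m handwheel '[[[0,0,0,0.7,0,0,25],[0,0,0,0.7,0,0,25],[0,0,0,0.7,0,0,25]]]' | egrep 'pos|force'; done
```

```text
tool_pos: [0.5209, -0.004, 0.0185]
ft_force: [-0.7, -0.2, -3.0]
grip_force: 40.4
tool_pos: [0.521, -0.0033, 0.0185]
ft_force: [-1.2, -0.4, -3.1]
grip_force: 40.4
tool_pos: [0.5213, -0.0027, 0.0185]
ft_force: [-0.5, -0.7, -3.9]
grip_force: 40.4
```

```bash
for i in 1 2 3; do python3 -m handwheel '[[[0,0,0,0.7,0,0,25],[0,0,0,0.7,0,0,25],[0,0,0,0.7,0,0,25]]]' | egrep 'pos|ft_force'; done
```

```text
tool_pos: [0.5214, -0.002, 0.0185]
ft_force: [0.3, 0.6, -2.9]
tool_pos: [0.5216, -0.0014, 0.0185]
ft_force: [0.6, -0.8, -3.1]
tool_pos: [0.5218, -0.0007, 0.0185]
ft_force: [0.4, -1.6, -2.1]
```

```bash
for i in 1 2; do python3 -m handwheel '[[[0,0,0,0.6,0,0,25],[0,0,0,0.6,0,0,25],[0,0,0,0.6,0,0,25]]]' | egrep 'pos|ft_force'; done
```

```text
tool_pos: [0.522, -0.0001, 0.0185]
ft_force: [-0.2, -2.4, -3.7]
tool_pos: [0.5221, 0.0004, 0.0185]
ft_force: [0.5, -2.0, -2.7]
```

```bash
for i in 1 2; do python3 -m handwheel '[[[0,0,0,0,0,0.6,25],[0,0,0,0,0,0.6,25],[0,0,0,0,0,0.6,25]]]' | egrep 'pos|ft_force'; done
```

```text
tool_pos: [0.5222, 0.0004, 0.018]
ft_force: [0.0, -1.7, -2.6]
tool_pos: [0.5222, 0.0005, 0.0176]
ft_force: [-2.5, -1.0, 3.9]
```

```bash
python3 -m handwheel '[[[0,0,0,0,0,-0.3,60],[0,0,0,0,0,-0.3,60],[0,0,0,0,0,-0.3,60],[0,0,0,0,0,-0.3,60],[0,0,0,0,0,-0.3,60],[0,0,0,0,0,-0.3,60]]]'; python3 -m handwheel '[[[0,0,0,0,0,-10,60],[0,0,0,0,0,-30,60],[0,0,0,0,0,-60,60],[0,0,0,-30,0,-100,60],[0,0,0,-60,0,-140,60],[0,0,0,-100,0,-150,60],[0,0,0,-140,0,-160,60],[0,0,0,-180,0,-160,60]]]';python3 -m handwheel '[[[0,0,0,-40,0,0,60],[0,0,0,-80,0,0,60],[0,0,0,-100,0,0,60]]]'; python3 - <<'E'
from h import *
t=optics.camera("top")[:,:,::-1]; s=optics.camera("side")[:,:,::-1]
cv2.imwrite("pics/t2.png",t);cv2.imwrite("pics/s2.png",s)
a=cv2.resize(t[110:210,160:260],(400,400),interpolation=cv2.INTER_CUBIC)
b=cv2.resize(s[120:220,233:333],(400,400),interpolation=cv2.INTER_CUBIC)
cv2.imwrite("pics/e.png",np.hstack([a,b]))
E
```

```text
clock: 10.53
tool_pos: [0.5222, 0.0005, 0.0176]
tool_rot: [3.142, -0.0, 1.3]
ft_force: [0.3, -0.0, 0.3]
finger_gap: 0.704
grip_force: 0.0
clock: 11.2
tool_pos: [0.4775, -0.1642, 0.1803]
tool_rot: [3.137, 0.001, 1.301]
ft_force: [0.6, -1.9, -0.5]
finger_gap: 0.702
grip_force: 0.0
clock: 11.45
tool_pos: [0.4489, -0.2628, 0.178]
tool_rot: [3.14, 0.002, 1.297]
ft_force: [1.5, 0.4, -0.4]
finger_gap: 0.706
grip_force: 0.0
```

View pics/e.png

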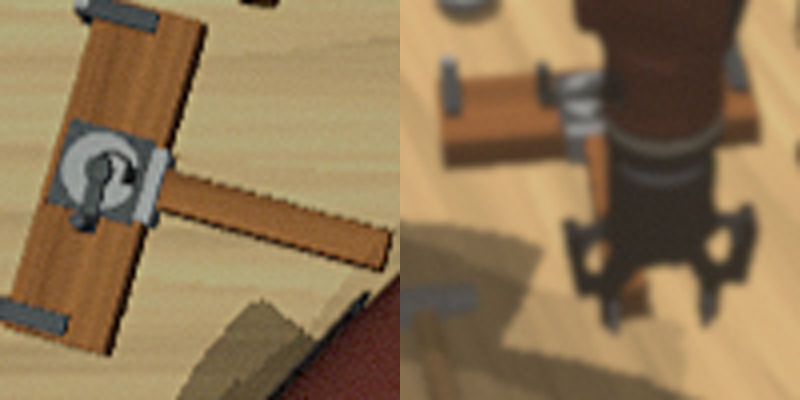

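The top crop shows the rail end flush on the pins and square to the plate at about (160,190). The lever peg is at (85,218) and hasn't moved. Next I'll go above the peg.

```bash
cat >> h.py <<'E'
C=np.array([.5626,.145])
def lev(th,lead=0.,z=.058):
    d=Y*np.cos(th)+X*np.sin(th); t=X*np.cos(th)-Y*np.sin(th)
    p=C+.05*d+lead*t; to([*p,z],A+np.pi/2-th)
def ft():
    s=robot.get_state(); y=s["tool_rot"][2]; p=s["tool_pos"][:2]-C; f=s["ft_force"]
    print("clock %.2f ang %.3f r %.1f z %.4f yawth %.3f Ftan %.1f Frad %.1f"%(s["clock"],np.arctan2(p@X,p@Y),1e3*np.linalg.norm(p),s["tool_pos"][2],(A+np.pi/2-y),-(f[0]*np.sin(y)-f[1]*np.cos(y)),f[0]*np.cos(y)+f[1]*np.sin(y)))
E
python3 - <<'E'
from h import *
for uv in((180.9,164.1),(180,165)):
    p=ray("top",uv,.085)-C; print(p@X,p@Y,np.arctan2(p@X,p@Y))
lev(-.15,z=.17)
E
```

```text
-0.010374579033000734 0.047488675495772036 -0.21508500585762796
-0.008362791296182719 0.05115942120225215 -0.16203224849262346
clock 11.55 wz -1.725  shift mm [415.  -50.9   7.7] F [0.3 1.  0.7]
```

```bash
python3 -m handwheel '[[[0,0,-0.12,35,-5,0,30],[0,0,-0.24,70,-10,0,30],[0,0,-0.36,105,-15,0,30],[0,0,-0.48,140,-18,0,30],[0,0,-0.6,175,-22,0,30],[0,0,-0.72,210,-26,0,30],[0,0,-0.84,245,-30,0,30],[0,0,-0.96,280,-34,0,30]]]' >/dev/null; python3 -c "
from h import *
lev(-.18,z=.17)"
```

```text
clock 12.22 wz -0.784  shift mm [84.1 97.4  7.6] F [ 0.9 -0.6 -0.3]
```

```bash
python3 -m handwheel '[[[0,0,-0.12,15,17,0,30],[0,0,-0.24,30,34,0,30],[0,0,-0.36,45,51,0,30],[0,0,-0.48,60,68,5,30],[0,0,-0.6,75,86,7,30],[0,0,-0.72,84,97,7,30],[0,0,-0.784,84,97,7,30],[0,0,-0.784,84,97,7,30]]]' ; python3 - <<'E'
from h import *
lev(-.18)
s=optics.camera("side")[:,:,::-1]; t=optics.camera("top")[:,:,::-1]
P=[*(C+.05*(Y*np.cos(-.18)+X*np.sin(-.18))),.068]
u,v=map(int,proj("side",P)); a=cv2.resize(s[v-60:v+40,u-50:u+50],(600,600),interpolation=cv2.INTER_CUBIC); print(u,v)
cv2.imwrite("pics/f.png",a)
E
```

```text
clock: 12.88
tool_pos: [0.5132, 0.1481, 0.1703]
tool_rot: [3.141, -0.0, 3.049]
ft_force: [0.7, -0.2, -0.3]
finger_gap: 0.35
grip_force: 0.0
clock 12.88 wz -0.002  shift mm [  0.5   1.4 112.3] F [ 0.7 -0.2 -0.3]
268 139
```

View pics/f.png

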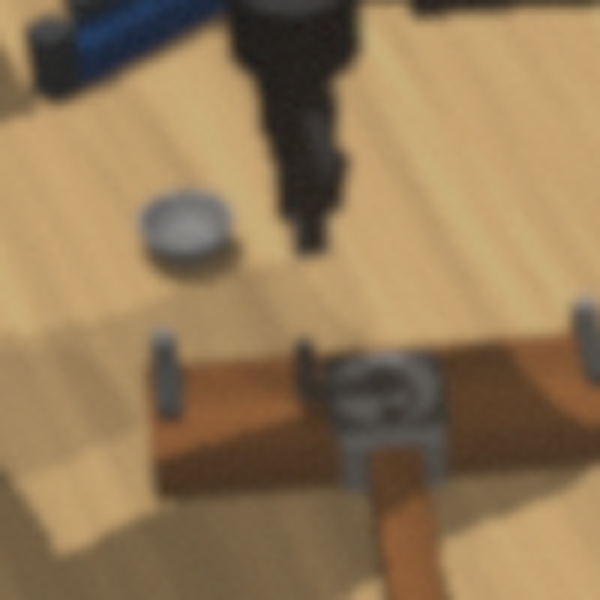

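The side crop shows the finger tips at column 308, directly above the peg at (308,365). I'll go down, slowing near the peg's top.

```bash
python3 -m handwheel '[[[0,0,0,0,1.5,25,30],[0,0,0,0,1.5,50,30],[0,0,0,0,1.5,70,30],[0,0,0,0,1.5,80,30],[0,0,0,0,1.5,86,30],[0,0,0,0,1.5,90,30],[0,0,0,0,1.5,92,30]]]' |egrep 'pos|ft_f';  python3 -m handwheel '[[[0,0,0,0,0,4,30],[0,0,0,0,0,8,30],[0,0,0,0,0,12,30],[0,0,0,0,0,16,30],[0,0,0,0,0,18,30],[0,0,0,0,0,18,30]]]' |egrep 'pos|ft_f'; python3 -c "
from h import *
lev(-.18,.008);ft()"
```

```text
tool_pos: [0.5143, 0.1479, 0.0782]
ft_force: [0.1, -0.1, -0.2]
tool_pos: [0.5135, 0.148, 0.0594]
ft_force: [-1.2, 0.4, 0.1]
clock 14.07 wz -0.007  shift mm [0.9 9.5 1.4] F [-1.2  0.4  0.1]
clock 14.07 ang -0.211 r 49.2 z 0.0594 yawth -0.173 Ftan -0.3 Frad 1.2
```

```bash
python3 -m handwheel '[[[0,0,0,1,2,1,30],[0,0,0,1,4,1,30],[0,0,0,1,6,1,30],[0,0,0,1,8,1,30],[0,0,0,1,9.5,1,30],[0,0,0,1,9.5,1,30]]]' |egrep 'pos|ft_f'; python3 - <<'E'
from h import *
ft()
for d in (.1,.2,.3,.4,.5,.6,.7,.05): print(d,np.round([50*(np.cos(d)-1)-8*np.sin(d),50*np.sin(d)+8*(np.cos(d)-1)],1))
E
```

```text
tool_pos: [0.5139, 0.1579, 0.059]
ft_force: [0.3, 0.3, 0.2]
clock 14.57 ang -0.011 r 50.4 z 0.0590 yawth -0.173 Ftan -0.4 Frad -0.3
0.1 [-1.  5.]
0.2 [-2.6  9.8]
0.3 [-4.6 14.4]
0.4 [-7.1 18.8]
0.5 [-10.  23.]
0.6 [-13.3  26.8]
0.7 [-16.9  30.3]
0.05 [-0.5  2.5]
```

Now sweep the arc.

```bash
python3 -m handwheel '[[[0,0,0.05,-0.5,2.5,0,30],[0,0,0.1,-1,5,0,30],[0,0,0.15,-1.8,7.4,0,30],[0,0,0.2,-2.6,9.8,0,30],[0,0,0.25,-3.6,12.1,0,30],[0,0,0.3,-4.6,14.4,0,30],[0,0,0.3,-4.6,14.4,0,30]]]' >/dev/null; python3 - <<'E'
from h import *
ft()
E
```

```text
clock 15.15 ang 0.282 r 50.4 z 0.0589 yawth 0.129 Ftan 0.7 Frad 0.2
```

```bash
python3 -m handwheel '[[[0,0,0.04,-0.4,2,0,30],[0,0,0.08,-0.8,4,0,30],[0,0,0.12,-1.3,6,0,30]]]' >/dev/null; python3 - <<'E'
from h import *
ft()
im=cv2.imread("pics/t2.png"); t=optics.camera("top")[:,:,::-1]; cv2.imwrite("pics/t3.png",t)
s=optics.camera("side")[:,:,::-1]
u,v=map(int,proj("side",[*C,.06])); cv2.imwrite("pics/g.png",np.hstack([cv2.resize(s[v-40:v+30,u-35:u+35],(400,400),interpolation=cv2.INTER_CUBIC),cv2.resize(t[118:188,152:222],(400,400),interpolation=cv2.INTER_CUBIC)]))
E
```

```text
clock 15.40 ang 0.395 r 50.3 z 0.0589 yawth 0.247 Ftan 2.2 Frad -0.2
```

View pics/g.png

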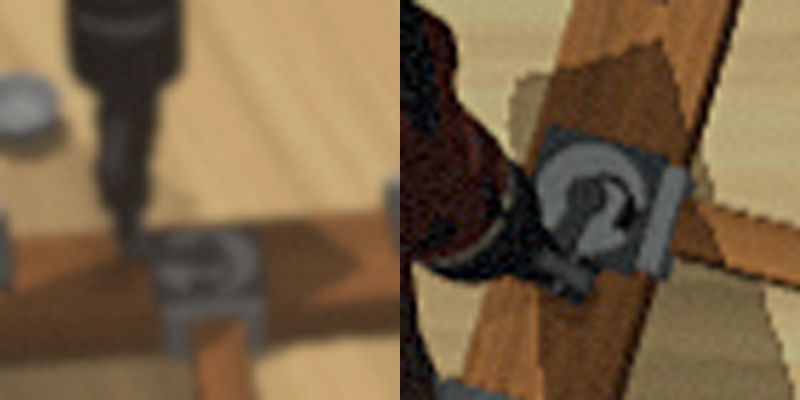

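The top crop shows the arm running from the hub at (590,195) to about (560,260). The pushing finger is behind the peg at (575,285), so it is engaged, and the push reads 2.2 N. I'll continue the sweep.

```bash
python3 -m handwheel '[[[0,0,0.05,-0.5,2.5,0,30],[0,0,0.1,-1,5,0,30],[0,0,0.15,-1.8,7.4,0,30],[0,0,0.2,-2.6,9.8,0,30],[0,0,0.2,-2.6,9.8,0,30]]]' >/dev/null; python3 -c "
from h import *
ft()";python3 -m handwheel '[[[0,0,0.04,-0.4,2,0,30],[0,0,0.08,-0.8,4,0,30],[0,0,0.12,-1.3,6,0,30],[0,0,0.16,-1.9,7.9,0,30],[0,0,0.16,-1.9,7.9,0,30]]]' >/dev/null; python3 -c "
from h import *
ft()"
```

```text
clock 15.92 ang 0.605 r 50.4 z 0.0588 yawth 0.447 Ftan 0.4 Frad 0.4
clock 16.33 ang 0.765 r 50.4 z 0.0588 yawth 0.605 Ftan 1.0 Frad 1.1
```

```bash
cat >> h.py <<'E'
def armang(im):
    g=cv2.cvtColor(im,cv2.COLOR_BGR2GRAY).astype(np.float32); th=np.arange(-1.,2.6,.1); o=[]
    for a in th:
        d=Y*np.cos(a)+X*np.sin(a); q=np.array([proj("top",[*(C+r*d),.045]) for r in np.linspace(.016,.03,6)],np.float32)
        o.append(int(cv2.remap(g,q[:,:1],q[:,1:],1).mean()))
    print(dict(zip(np.round(th,1).tolist(),o)))
E
python3 - <<'E'
from h import *
for f in("top0","t2","t3"): armang(cv2.imread(f"pics/{f}.png"))
t=optics.camera("top")[:,:,::-1].copy(); cv2.imwrite("pics/t4.png",t); armang(t); ft()
E
```

```text
{-1.0: 135, -0.9: 134, -0.8: 131, -0.7: 130, -0.6: 127, -0.5: 112, -0.4: 67, -0.3: 59, -0.2: 66, -0.1: 68, -0.0: 63, 0.1: 63, 0.2: 75, 0.3: 97, 0.4: 117, 0.5: 128, 0.6: 132, 0.7: 132, 0.8: 131, 0.9: 132, 1.0: 133, 1.1: 130, 1.2: 129, 1.3: 130, 1.4: 131, 1.5: 132, 1.6: 131, 1.7: 129, 1.8: 129, 1.9: 130, 2.0: 130, 2.1: 129, 2.2: 129, 2.3: 129, 2.4: 130, 2.5: 130}
{-1.0: 155, -0.9: 154, -0.8: 153, -0.7: 152, -0.6: 148, -0.5: 132, -0.4: 82, -0.3: 71, -0.2: 77, -0.1: 79, -0.0: 76, 0.1: 76, 0.2: 88, 0.3: 113, 0.4: 137, 0.5: 149, 0.6: 153, 0.7: 152, 0.8: 150, 0.9: 152, 1.0: 153, 1.1: 151, 1.2: 151, 1.3: 151, 1.4: 151, 1.5: 152, 1.6: 151, 1.7: 149, 1.8: 150, 1.9: 150, 2.0: 151, 2.1: 150, 2.2: 149, 2.3: 149, 2.4: 150, 2.5: 151}
{-1.0: 79, -0.9: 94, -0.8: 98, -0.7: 99, -0.6: 97, -0.5: 95, -0.4: 95, -0.3: 90, -0.2: 81, -0.1: 63, -0.0: 41, 0.1: 44, 0.2: 45, 0.3: 43, 0.4: 42, 0.5: 49, 0.6: 65, 0.7: 84, 0.8: 90, 0.9: 89, 1.0: 85, 1.1: 84, 1.2: 83, 1.3: 85, 1.4: 91, 1.5: 93, 1.6: 93, 1.7: 94, 1.8: 93, 1.9: 94, 2.0: 95, 2.1: 94, 2.2: 95, 2.3: 93, 2.4: 93, 2.5: 94}
{-1.0: 43, -0.9: 44, -0.8: 46, -0.7: 64, -0.6: 85, -0.5: 97, -0.4: 96, -0.3: 96, -0.2: 96, -0.1: 94, -0.0: 92, 0.1: 88, 0.2: 78, 0.3: 56, 0.4: 43, 0.5: 43, 0.6: 43, 0.7: 43, 0.8: 46, 0.9: 58, 1.0: 75, 1.1: 88, 1.2: 93, 1.3: 95, 1.4: 95, 1.5: 96, 1.6: 95, 1.7: 93, 1.8: 93, 1.9: 93, 2.0: 93, 2.1: 93, 2.2: 92, 2.3: 92, 2.4: 93, 2.5: 94}
clock 16.38 ang 0.765 r 50.4 z 0.0588 yawth 0.604 Ftan -0.0 Frad 1.1
```

The lever is turning: it now stands at about 0.6 rad. From here I'll take small steps and read the force while still moving.

```bash
for i in 1 2 3 4; do python3 -m handwheel '[[[0,0,0.02,-0.2,1,0,30],[0,0,0.04,-0.4,2,0,30]]]' >/dev/null; python3 -c "
from h import *
ft()"; done
```

```text
clock 16.55 ang 0.800 r 50.3 z 0.0588 yawth 0.647 Ftan 2.2 Frad 1.4
clock 16.72 ang 0.845 r 50.4 z 0.0588 yawth 0.688 Ftan 2.3 Frad 1.0
clock 16.88 ang 0.889 r 50.4 z 0.0588 yawth 0.729 Ftan 2.2 Frad 0.6
clock 17.05 ang 0.930 r 50.4 z 0.0588 yawth 0.769 Ftan 2.4 Frad 1.9
```

```bash
for i in 1 2 3 4 5; do python3 -m handwheel '[[[0,0,0.02,-0.2,1,0,30],[0,0,0.04,-0.4,2,0,30]]]' >/dev/null; python3 -c "
from h import *
ft()"; done
```

```text
clock 17.22 ang 0.971 r 50.3 z 0.0588 yawth 0.809 Ftan 2.4 Frad 2.8
clock 17.38 ang 1.012 r 50.2 z 0.0588 yawth 0.849 Ftan 1.5 Frad 2.1
clock 17.55 ang 1.053 r 50.2 z 0.0589 yawth 0.889 Ftan 2.2 Frad 1.7
clock 17.72 ang 1.095 r 50.1 z 0.0589 yawth 0.929 Ftan 2.5 Frad 1.9
clock 17.88 ang 1.135 r 50.1 z 0.0589 yawth 0.969 Ftan 2.9 Frad 1.9
```

```bash
for i in 1 2 3 4; do python3 -m handwheel '[[[0,0,0.02,-0.2,1,0,30],[0,0,0.04,-0.4,2,0,30]]]' >/dev/null; python3 -c "
from h import *
ft()"; done
```

```text
clock 18.05 ang 1.176 r 50.1 z 0.0589 yawth 1.009 Ftan 2.4 Frad 1.5
clock 18.22 ang 1.215 r 50.1 z 0.0589 yawth 1.049 Ftan 3.5 Frad 1.0
clock 18.38 ang 1.256 r 50.1 z 0.0589 yawth 1.089 Ftan 3.0 Frad 3.0
clock 18.55 ang 1.297 r 50.1 z 0.0589 yawth 1.129 Ftan 3.1 Frad 1.8
```

```bash
for i in 1 2 3; do python3 -m handwheel '[[[0,0,0.02,-0.2,1,0,30],[0,0,0.04,-0.4,2,0,30]]]' >/dev/null; python3 -c "
from h import *
ft()"; done
```

```text
clock 18.72 ang 1.336 r 50.0 z 0.0589 yawth 1.169 Ftan 4.3 Frad 1.6
clock 18.88 ang 1.373 r 50.0 z 0.0588 yawth 1.209 Ftan 5.6 Frad 1.7
clock 19.05 ang 1.409 r 49.9 z 0.0588 yawth 1.249 Ftan 6.1 Frad 3.1
```

```bash
for i in 1 2; do python3 -m handwheel '[[[0,0,0.01,-0.1,0.5,0,30],[0,0,0.02,-0.2,1,0,30]]]' >/dev/null; python3 -c "
from h import *
ft()"; done
```

```text
clock 19.22 ang 1.427 r 49.9 z 0.0588 yawth 1.268 Ftan 7.2 Frad 1.0
clock 19.38 ang 1.445 r 49.8 z 0.0588 yawth 1.288 Ftan 7.4 Frad 1.6
```

```bash
for i in 1 2; do python3 -m handwheel '[[[0,0,0.01,-0.1,0.5,0,30],[0,0,0.02,-0.2,1,0,30]]]' >/dev/null; python3 -c "
from h import *
ft()"; done
```

```text
clock 19.55 ang 1.463 r 49.8 z 0.0588 yawth 1.308 Ftan 7.0 Frad 2.2
clock 19.72 ang 1.480 r 49.7 z 0.0588 yawth 1.328 Ftan 7.7 Frad 1.7
```

```bash
for i in 1 2; do python3 -m handwheel '[[[0,0,0.01,-0.1,0.5,0,30],[0,0,0.02,-0.2,1,0,30]]]' >/dev/null; python3 -c "
from h import *
ft()"; done
```

```text
clock 19.88 ang 1.497 r 49.7 z 0.0588 yawth 1.348 Ftan 8.0 Frad 1.5
clock 20.05 ang 1.516 r 49.7 z 0.0588 yawth 1.368 Ftan 9.3 Frad 1.6
```

```bash
python3 -m handwheel '[[[0,0,0.01,-0.1,0.5,0,30],[0,0,0.02,-0.2,1,0,30]]]' >/dev/null; python3 -c "
from h import *
ft()"
```

```text
clock 20.22 ang 1.533 r 49.6 z 0.0588 yawth 1.388 Ftan 10.0 Frad 2.2
```

Tight at about 9.6–10 N, so I stop here, back off to mid-gap and lift away.

```bash
python3 -m handwheel '[[[0,0,0,0,-3,0,30],[0,0,0,0,-6,0,30],[0,0,0,0,-8,0,30],[0,0,0,0,-8,0,30]]]' >/dev/null; python3 -c "
from h import *
ft()"; python3 -m handwheel '[[[0,0,0,0,0,-10,30],[0,0,0,0,0,-30,30],[0,0,0,0,0,-60,30],[0,0,0,0,0,-90,30],[0,0,0,0,0,-120,30],[0,0,0,-30,0,-140,30],[0,0,0,-65,0,-140,30],[0,0,0,-100,0,-140,30]]]'; python3 -m handwheel '[[[0,0,0,-35,0,0,30],[0,0,0,-70,0,0,30],[0,0,0,-105,0,0,30],[0,0,0,-140,0,0,30],[0,0,0,-170,0,0,30],[0,0,0,-170,0,0,30]]]'; python3 - <<'E'
from h import *
t=optics.camera("top")[:,:,::-1].copy(); s=optics.camera("side")[:,:,::-1]
armang(t)
cv2.imwrite("pics/i.png",np.hstack([cv2.resize(t[110:210,160:260],(400,400),interpolation=cv2.INTER_CUBIC),cv2.resize(s[100:200,233:333],(400,400),interpolation=cv2.INTER_CUBIC)]))
E
```

```text
clock 20.55 ang 1.407 r 49.0 z 0.0591 yawth 1.387 Ftan 0.2 Frad -0.0
clock: 21.22
tool_pos: [0.5601, 0.0936, 0.2015]
tool_rot: [3.137, -0.0, 1.485]
ft_force: [0.3, 0.3, -0.3]
finger_gap: 0.355
grip_force: 0.0
clock: 21.72
tool_pos: [0.5442, -0.0803, 0.1999]
tool_rot: [3.14, 0.002, 1.479]
ft_force: [-0.5, 0.2, 0.5]
finger_gap: 0.349
grip_force: 0.0
{-1.0: 62, -0.9: 59, -0.8: 57, -0.7: 57, -0.6: 59, -0.5: 60, -0.4: 58, -0.3: 56, -0.2: 54, -0.1: 55, -0.0: 57, 0.1: 55, 0.2: 52, 0.3: 51, 0.4: 51, 0.5: 47, 0.6: 44, 0.7: 49, 0.8: 70, 0.9: 87, 1.0: 87, 1.1: 76, 1.2: 65, 1.3: 72, 1.4: 70, 1.5: 75, 1.6: 89, 1.7: 111, 1.8: 132, 1.9: 142, 2.0: 144, 2.1: 145, 2.2: 143, 2.3: 138, 2.4: 133, 2.5: 124}
```

View pics/i.png

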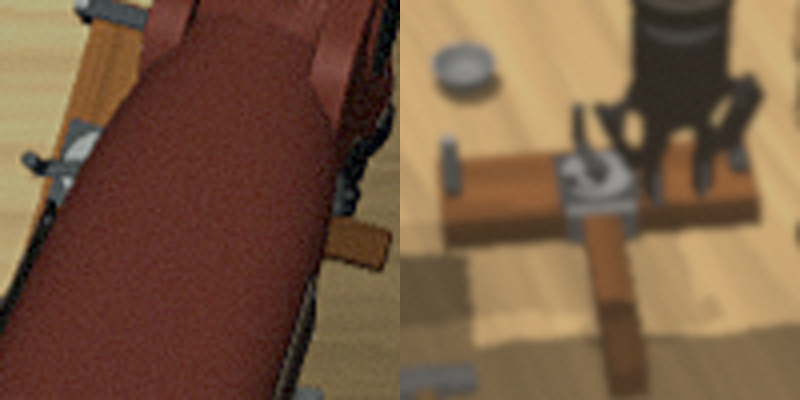

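The rail sits flush on the plate at about (595,215) and square. The lever points away at (580,110), about 1.35 rad, and the gripper is clear, so I'll hand in.

```bash
python3 -c "
from station import robot
print(robot.hand_in())"
```

```text
the job is handed in; nothing more can be done
None
```

I handed the job in at about 22 s. The stud is in the hole, and the cam was turned to about 1.37 rad and stopped at a push of about 10 N. The rail looks flush and square on the plate, and the arm is clear of everything; `hand_in()` returned no verdict.

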